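# Put the ink refill bottles away in their stock bins

### The job

Put the four ink refill bottles standing on the desk away: stand each one upright on the floor of the stock bin whose label card and carton have its colour (black, cyan, magenta, yellow), in the free space in front of the carton. Set them down gently, without dropping or throwing any, and leave the white-capped cleaner bottle and the sanitiser pump bottle standing where they are.

Things in the scene. Friction and masses are not known exactly. Their poses are not given: they have to be found in the camera images.
- ink_black_mid (a point): black ink refill bottle, loose, standing upright on the desk, 85 to 155 g: round, black sleeve and black screw cap. 128 mm tall in all: body 44 mm diameter up to 86 mm above its foot, then a shoulder, then the cap, 28 mm diameter, from 100 to 128 mm. The point is on its axis half-way up, 64 mm above its foot; z points up along the bottle
- ink_cyan_mid (a point): cyan ink refill bottle, loose, standing upright on the desk, 85 to 155 g: round, cyan sleeve and cyan screw cap. 128 mm tall in all: body 44 mm diameter up to 86 mm above its foot, then a shoulder, then the cap, 28 mm diameter, from 100 to 128 mm. The point is on its axis half-way up, 64 mm above its foot; z points up along the bottle
- ink_magenta_mid (a point): magenta ink refill bottle, loose, standing upright on the desk, 85 to 155 g: round, magenta sleeve and magenta screw cap. 128 mm tall in all: body 44 mm diameter up to 86 mm above its foot, then a shoulder, then the cap, 28 mm diameter, from 100 to 128 mm. The point is on its axis half-way up, 64 mm above its foot; z points up along the bottle
- ink_yellow_mid (a point): yellow ink refill bottle, loose, standing upright on the desk, 85 to 155 g: round, yellow sleeve and yellow screw cap. 128 mm tall in all: body 44 mm diameter up to 86 mm above its foot, then a shoulder, then the cap, 28 mm diameter, from 100 to 128 mm. The point is on its axis half-way up, 64 mm above its foot; z points up along the bottle
- bin_black: fixed grey stock bin, black label card on its front, black-and-white carton (fixed) at the back. 165 mm deep (x), 100 wide (y); walls and floor 4 thick; sides and back 75 high, front lip (robot side, -x) 40 high; sides also 40 over the front 46. Origin: centre of the underside; x to the back, z up. Carton: 62 wide, 99 high, x 5 to 78. Free floor: x -78 to 5 (centre -37), y -46 to 46 mm
- bin_cyan: fixed grey stock bin, cyan label card on its front, cyan-and-white carton (fixed) at the back. 165 mm deep (x), 100 wide (y); walls and floor 4 thick; sides and back 75 high, front lip (robot side, -x) 40 high; sides also 40 over the front 46. Origin: centre of the underside; x to the back, z up. Carton: 62 wide, 99 high, x 5 to 78. Free floor: x -78 to 5 (centre -37), y -46 to 46 mm
- bin_magenta: fixed grey stock bin, magenta label card on its front, magenta-and-white carton (fixed) at the back. 165 mm deep (x), 100 wide (y); walls and floor 4 thick; sides and back 75 high, front lip (robot side, -x) 40 high; sides also 40 over the front 46. Origin: centre of the underside; x to the back, z up. Carton: 62 wide, 99 high, x 5 to 78. Free floor: x -78 to 5 (centre -37), y -46 to 46 mm
- bin_yellow: fixed grey stock bin, yellow label card on its front, yellow-and-white carton (fixed) at the back. 165 mm deep (x), 100 wide (y); walls and floor 4 thick; sides and back 75 high, front lip (robot side, -x) 40 high; sides also 40 over the front 46. Origin: centre of the underside; x to the back, z up. Carton: 62 wide, 99 high, x 5 to 78. Free floor: x -78 to 5 (centre -37), y -46 to 46 mm
- cleaner_mid (a point): bystander: bottle of print-head cleaner, loose, same shape and size as the ink bottles but pale grey sleeve and white cap. The point is on its axis, 64 mm above its foot; z points up
- sanitiser_mid (a point): bystander: white hand-sanitiser pump bottle with a blue band, loose, 56 mm diameter up to 125 mm, pump head up to 188 mm with a nozzle reaching 45 mm from the axis along its own -x. The point is on its axis, 64 mm above its foot; z points up
There are look-alikes about, which are no part of the job. What is shaped like the bin_magenta but purple is not meant.

How it is judged:
By the outcome, as a careful person would: the job done as asked, in the order asked, and still so for the second after the job is handed in, with the robot touching nothing.
It also fails if it takes over 117 s, if anything falls off the work surface, if the arm or the gripper's body presses on something with over 40 N, if the wrist force passes 120 N, or if a joint passes its speed limit or range.

### The arm

A 6-joint arm with a two-finger parallel gripper is mounted at the origin on the work surface. World frame = base frame: x ahead of the robot, y to its left, z up, the work surface at z = 0. Lengths are in m, angles in rad, forces in N, time in s.
With the tool pointing down it reaches from about 0.3 to 0.875 m from the base axis. Payload 4.2 kg.
Tool frame: the origin (TCP) lies midway between the tips of the shut fingers; the grasp point (between the pads) lies env.tcp_to_grasp behind it (env.tcp_to_grasp is the distance from the TCP to the grasp point, in m); z points along the fingers, y is the line along which they close (so a half turn about z gives the same grasp; the last joint's range is limited). The gripper opens to 85 mm and grips with 20 to 120 N. Pads are 22 mm wide; open, the fingers measure 114 mm over their backs; the gripper's body (76 mm by 85 mm) begins 54 mm behind the grasp point. The pads swing forward as they close: fully open they stand 13 mm farther back than shut.
Start: joints at [-1.235, 0.32, 1.565, -0, 1.257, -0.02], TCP at [0.2, -0.539, 0.231] pointing down, gripper open.
Joint ranges: [-3.11, 3.11], [-0.84, 2.01], [0.21, 2.61], [-1.34, 4.49], [0.05, 2.63], [-2.56, 2.56]. Speed limits (rad/s): [2.57, 2.57, 3.14, 3.14, 3.14, 3.14].

### API

Orientations are given as a 3x3 rotation matrix whose columns are the frame's x, y, z axes.
In Python, from plant import env gives the robot as it stands. The module is installed in compiled form; this text tells all that it offers.
- The arm moves only by the shell command python3 -m inch 'ROWS' [OPENING] [FORCE]. ROWS is JSON, a list of rows, each an object with "delta_pos": the shift along the tool's x, y, z scaled (see below), a list of three; "roll": the turn about the tool's z scaled (see below). In form: [{"delta_pos": [x, y, z], "roll": roll}, ...]. A call has 1 to 10 rows; each row shifts and turns the commanded pose from where the row before left it, along the tool's axes as they then stand; what a row does not reach is not made up. The controller multiplies each number of a shift by 40 mm and each number of a turn by 4 degrees. A row lasts 1/12 s, in which the tool goes at most 41.7 mm and 7.16 degrees, less where a joint would pass 70% of its speed; a pose out of reach is approached as far as the arm can. A call with a number of a shift or a turn outside -1 to 1 is refused whole. A call with a gripper value outside its range is refused whole. OPENING is the gripper command: -1 is shut, 1 is fully open, values between are in proportion, set as the call begins (- or left out, the last holds). The fingers move at their own pace and stop on an object; FORCE is the grip in N (left out, the last holds). Time passes only in rows, so rows that do not move let the fingers close. It gives the time, the measured TCP pose, the force, the opening and the grip force at its end, in the units of the state.
- env.get_obs(): the state, without advancing time (a new reading comes with each control period).
- env.snapshot(name): name is "scene" or "top"; returns a dict with "frame" (420x560x3 uint8, blue, green, red), "depth" (420x560 float32, m along the optical axis (not along the pixel's ray), 0 where there is no reading), "mtx" (3x3 intrinsics, pixels), "k1" (the pictures are not rectified: a ray, as slopes to the right and down, at radius r is drawn at 1 + k1 r^2 times it, then the intrinsics apply), "R" (3x3) and "t" (3): a world point X has camera coordinates R X + t. Camera axes: x right, y down, z forward; pixel columns grow to the right and rows downward; lengths in m; the calibration is good to about 2 mm. A picture is of the moment at which its call begins.
- env.job_done(): hands the job in; it is judged then, once.
The state is a dict: "time": time; "joints": joint angles; "qd": joint speeds; "effort": joint torques, N m; "tcp_pos": TCP position; "eef_rot": TCP orientation; "force": force on the tool from outside, world axes, zero at the start; "wrist_torque": the same for the moment, N m; "opening": opening from 0.0 (shut) to 1.0 (fully open); "grasp_force": force on a finger pad.
Only numpy, scipy, OpenCV 4.12 (cv2) and the standard library are available. Lean on these libraries where they do the work, as an engineer would, in place of code of your own. Each camera call takes 0.05 s, during which the arm holds its last target. There are 200 camera calls.

## Working session

There is one attempt and no reset: what is moved stays moved. The work goes in short steps, Python scripts to look and compute and a shell command to move; the robot and the scene stay as the last step left them, time stands still between calls to the robot, and variables do not carry over. Pictures are saved under pics/ and viewed, at most 14 in all, crops included, and the job is handed in when it is done.

```bash
mkdir -p pics; cat > h.py <<'E'
import numpy as np, cv2
from plant import env
def snap(n,f=None):
    s=env.snapshot(n)
    if f: cv2.imwrite('pics/'+f,s['frame'])
    return s
def ray(s,u,v):
    K=s['mtx']; d=np.array([(u-K[0,2])/K[0,0],(v-K[1,2])/K[1,1]]); x=d.copy()
    for _ in range(20): x=d/(1+s['k1']*(x@x))
    w=s['R'].T@np.array([x[0],x[1],1]); o=-s['R'].T@s['t']; return o,w
def onz(s,u,v,z):
    o,w=ray(s,u,v); return o+w*(z-o[2])/w[2]
def deep(s,u,v):
    o,w=ray(s,u,v); return o+w*s['depth'][int(v),int(u)]
E
python3 - <<'E'
from h import *
o=env.get_obs();print({k:np.round(v,3) for k,v in o.items()},env.tcp_to_grasp)
for n in('scene','top'):
    s=snap(n,n+'0.png'); print(n,-s['R'].T@s['t'],s['R'][2],s['k1'])
E
```

```text
{'time': np.float64(0.0), 'joints': array([-1.235,  0.32 ,  1.566, -0.   ,  1.257, -0.02 ]), 'qd': array([-0.002, -0.   , -0.001, -0.001,  0.   ,  0.003]), 'effort': array([ 3.0000e-03, -4.1552e+01, -2.3416e+01,  0.0000e+00,  8.0000e-03,
        0.0000e+00]), 'tcp_pos': array([ 0.2  , -0.539,  0.23 ]), 'eef_rot': array([[ 0.937,  0.348, -0.001],
       [ 0.348, -0.937,  0.002],
       [ 0.   , -0.002, -1.   ]]), 'force': array([-0.382,  0.152, -0.955]), 'wrist_torque': array([-0.03 , -0.021, -0.024]), 'grasp_force': np.float64(0.0), 'opening': np.float64(0.999)} 0.0187
scene [1.25066376 0.84049471 0.7519699 ] [-0.60281692 -0.55164061 -0.5764585 ] -0.11175662240745328
top [0.46442402 0.19177288 1.28060581] [ 0.05510937 -0.00262723 -0.99847687] 0.013741587163397864
```

View pics/scene0.png

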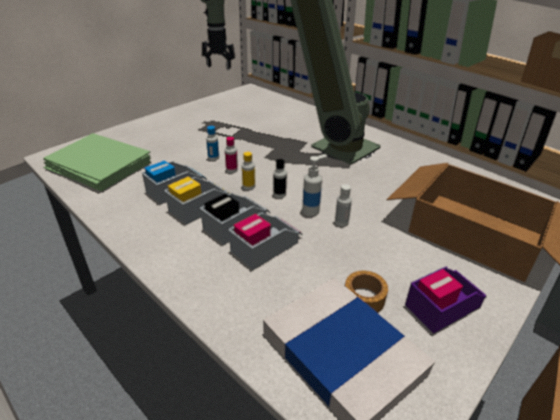

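View pics/top0.png

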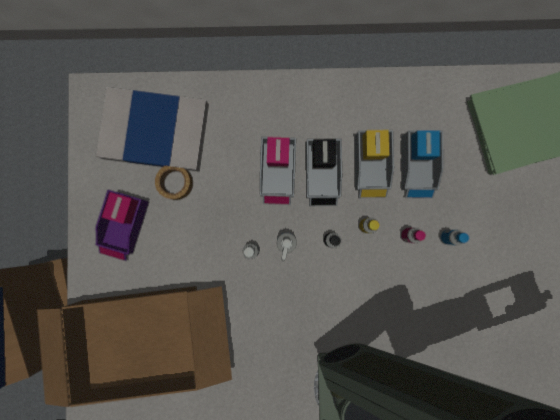

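The top view (image up = +x, left = +y) shows these candidates:
- **Bottles:** cyan (460,238), magenta (414,236), yellow (370,226), black (333,240). Bystanders are the sanitiser (287,243) and the white-capped cleaner (250,250).
- **Bins:** magenta (278,170), black (322,172), yellow (375,163), cyan (423,163).
- **Look-alike:** the purple bin with a magenta carton at (120,225). It is not meant.

Next I'll measure them and check the choice in one close crop.

```bash
cat > m.py <<'E'
from h import *
R={'magenta':((150,178),120,60),'yellow':((20,35),120,100),'cyan':((92,112),120,80)}
def masks(s):
    h=cv2.cvtColor(s['frame'],cv2.COLOR_BGR2HSV); out={}
    for c,((a,b),sm,vm) in R.items(): out[c]=cv2.inRange(h,(a,sm,vm),(b,255,255))
    out['black']=cv2.inRange(h,(0,0,0),(179,255,45)); return out
def blobs(m,amin=25):
    n,l,st,ce=cv2.connectedComponentsWithStats(m)
    return [(st[i],ce[i],l==i) for i in range(1,n) if st[i][4]>=amin]
E
python3 - <<'E'
from m import *
s=snap('top'); M=masks(s)
for c in M:
    for st,ce,mk in blobs(M[c]):
        if not(240<ce[0]<480 and 120<ce[1]<255): continue
        ys,xs=np.nonzero(mk); z=.099 if ce[1]<165 else(.02 if ce[1]<210 else .128)
        d=s['depth'][mk]; P=np.array([deep(s,u,v) for u,v in zip(xs,ys)])
        top=P[P[:,2]>P[:,2].max()-.012]
        r=cv2.minAreaRect(np.c_[xs,ys].astype(np.float32))
        print(c,st,np.round(ce,1),'onz',np.round(onz(s,*ce,z),3),'topdepth',len(top),np.round(top.mean(0),3),np.round(top.min(0),3),np.round(top.max(0),3),'ang',round(r[2],1))
cv2.imwrite('pics/crop.png',cv2.resize(s['frame'][120:265,235:485],None,fx=3.2,fy=3.2,interpolation=cv2.INTER_CUBIC))
E
```

```text
magenta [267 137  23  28 484] [277.5 150.5] onz [0.693 0.207 0.099] topdepth 4 [0.464 0.192 1.281] [0.464 0.192 1.281] [0.464 0.192 1.281] ang 3.0
magenta [264 196  25   8 170] [276.4 199.6] onz [0.56  0.215 0.02 ] topdepth 74 [0.564 0.217 0.035] [0.557 0.18  0.031] [0.57  0.252 0.043] ang 90.0
magenta [415 231  10  10  80] [419.6 235.1] onz [ 0.445 -0.176  0.128] topdepth 1 [0.464 0.192 1.281] [0.464 0.192 1.281] [0.464 0.192 1.281] ang 90.0
yellow [367 130  22  26 474] [377.5 142.7] onz [ 0.709 -0.076  0.099] topdepth 2 [0.464 0.192 1.281] [0.464 0.192 1.281] [0.464 0.192 1.281] ang 90.0
yellow [361 189  26   8 170] [373.3 192.9] onz [ 0.573 -0.076  0.02 ] topdepth 76 [ 0.578 -0.074  0.034] [ 0.572 -0.111  0.029] [ 0.583 -0.04   0.041] ang 0.0
yellow [370 220   9  10  76] [373.9 224.6] onz [ 0.477 -0.052  0.128] topdepth 76 [ 0.477 -0.052  0.128] [ 0.465 -0.064  0.124] [ 0.49  -0.041  0.133] ang 90.0
cyan [417 131  23  26 469] [428.2 143.5] onz [ 0.703 -0.22   0.099] topdepth 1 [0.464 0.192 1.281] [0.464 0.192 1.281] [0.464 0.192 1.281] ang 90.0
cyan [408 190  26   7 172] [420.2 19
[... 1537 characters left out ...]
.075 0.02 ] topdepth 73 [0.557 0.078 0.035] [0.546 0.04  0.03 ] [0.561 0.112 0.042] ang 90.0
black [402 229   6   9  32] [404.1 233.2] onz [ 0.451 -0.134  0.128] topdepth 6 [ 0.448 -0.156  0.066] [ 0.443 -0.158  0.061] [ 0.454 -0.155  0.072] ang 8.1
black [441 231   9   9  38] [444.7 234.9] onz [ 0.445 -0.244  0.128] topdepth 5 [ 0.438 -0.274  0.068] [ 0.434 -0.275  0.064] [ 0.446 -0.273  0.076] ang 90.0
black [324 232   6  13  27] [325.6 237.3] onz [0.445 0.081 0.128] topdepth 4 [0.452 0.071 0.082] [0.448 0.066 0.078] [0.456 0.075 0.087] ang 15.3
black [330 235  10  10  76] [334.4 239.9] onz [0.438 0.057 0.128] topdepth 73 [0.438 0.057 0.128] [0.426 0.045 0.123] [0.451 0.069 0.133] ang 90.0
```

View pics/crop.png

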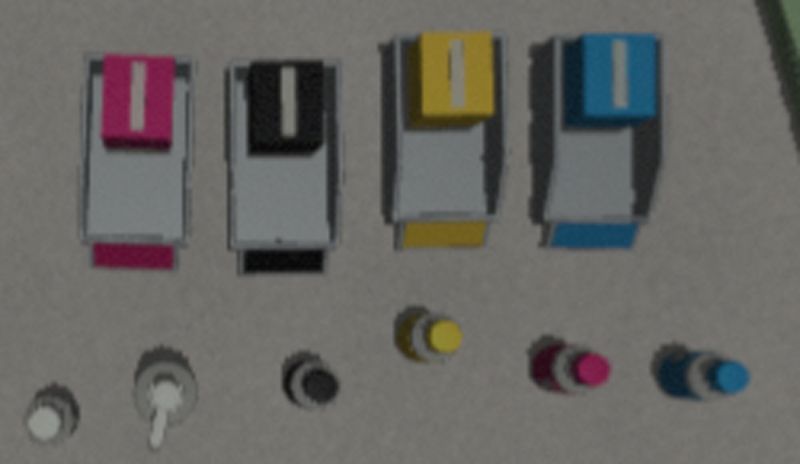

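The crop confirms the four ink bottles in the lower row, and the four grey bins with matching card and carton. Next are the drop spots, measured from carton tops and lip edges.

```bash
python3 - <<'E'
from m import *
s=snap('top'); M=masks(s)
for c in M:
    B=[b for b in blobs(M[c],100) if 240<b[1][0]<480 and 120<b[1][1]<210]
    def pts(b):
        ys,xs=np.nonzero(b[2]); return np.array([deep(s,u,v) for u,v in zip(xs,ys)])
    ca=[pts(b) for b in B if b[0][2]>20 and b[1][1]<165][0]; cd=[b for b in B if b[1][1]>185][0]
    t=ca[(abs(ca[:,2]-.099)<.006)]; mn,mx=t.min(0),t.max(0)
    cdp=pts(cd); cdp=cdp[(cdp[:,2]>0)&(cdp[:,2]<.045)]
    r=cv2.minAreaRect(t[:,:2].astype(np.float32)*1000)
    C=np.array(r[0])/1000; D=cdp.mean(0)[:2]; f=D+(C-D)*((-37+84)/(41.5+84))
    print(c,'carton',np.round(r[0]),np.round(r[1]),round(r[2],1),'card',np.round(D,3),'dist',round(np.linalg.norm(C-D),4),'yaw',round(np.degrees(np.arctan2(*(C-D)[::-1])),1),'drop',np.round(f,3))
w=cv2.inRange(cv2.cvtColor(s['frame'],cv2.COLOR_BGR2HSV),(0,0,150),(179,50,255))
for b in blobs(w,20): 
    if 235<b[1][0]<310 and 225<b[1][1]<270: print(b[0],np.round(deep(s,*b[1]),3))
E
```

```text
magenta carton [696. 207.] [62. 72.] 86.3 card [0.559 0.215] dist 0.1366 yaw -3.2 drop [0.61  0.212]
yellow carton [710. -76.] [63. 74.] 89.8 card [ 0.573 -0.074] dist 0.1374 yaw -0.9 drop [ 0.624 -0.075]
cyan carton [ 705. -219.] [64. 70.] 88.6 card [ 0.569 -0.214] dist 0.1358 yaw -1.9 drop [ 0.62  -0.216]
black carton [688.  75.] [60. 72.] 88.8 card [0.552 0.076] dist 0.1361 yaw -0.7 drop [0.603 0.076]
```

```bash
python3 -m inch '[{"delta_pos":[0,0,0],"roll":1},{"delta_pos":[0,0,0],"roll":1},{"delta_pos":[0,0,0],"roll":1},{"delta_pos":[0,0,0],"roll":1},{"delta_pos":[0,0,0],"roll":1},{"delta_pos":[0,0,0],"roll":0.1},{"delta_pos":[0,0,0],"roll":0}]' 1 40
```

```text
time: 0.78
tcp_pos: [0.2003, -0.5389, 0.2312]
eef_rot: [[1.0, 0.001, -0.0], [0.001, -1.0, 0.0], [-0.0, -0.0, -1.0]]
force: [-0.3, -0.8, -0.4]
opening: 1.0
grasp_force: 0.0
```

```bash
python3 -m inch '[{"delta_pos":[0.35,-0.87,0],"roll":0},{"delta_pos":[0.35,-0.87,0],"roll":0},{"delta_pos":[0.35,-0.87,0],"roll":0},{"delta_pos":[0.35,-0.87,0],"roll":0},{"delta_pos":[0.35,-0.87,0],"roll":0},{"delta_pos":[0.35,-0.87,0],"roll":0},{"delta_pos":[0.35,-0.87,0],"roll":0},{"delta_pos":[0.35,-0.87,0],"roll":0},{"delta_pos":[0.35,-0.87,0],"roll":0},{"delta_pos":[0.35,-0.87,0],"roll":0}]'; python3 -m inch '[{"delta_pos":[0.35,-0.87,0],"roll":0},{"delta_pos":[0.35,-0.87,0],"roll":0},{"delta_pos":[0.35,-0.87,0],"roll":0},{"delta_pos":[0.35,-0.87,0],"roll":0},{"delta_pos":[0.35,-0.87,0],"roll":0},{"delta_pos":[0.35,-0.87,0],"roll":0},{"delta_pos":[0.35,-0.87,0],"roll":0},{"delta_pos":[0,0,0],"roll":0},{"delta_pos":[0,0,0],"roll":0}]'
```

```text
time: 1.62
tcp_pos: [0.3406, -0.1893, 0.2315]
eef_rot: [[1.0, 0.001, 0.001], [0.001, -1.0, -0.0], [0.001, 0.0, -1.0]]
force: [1.5, -0.2, 0.4]
opening: 1.0
grasp_force: 0.0
time: 2.37
tcp_pos: [0.4387, 0.054, 0.2311]
eef_rot: [[1.0, 0.005, -0.0], [0.005, -1.0, -0.0], [-0.0, 0.0, -1.0]]
force: [0.1, 0.8, -0.3]
opening: 0.998
grasp_force: 0.0
```

```bash
python3 - <<'E'
from m import *
s=snap('scene')
cv2.imwrite('pics/s1.png',cv2.resize(s['frame'][60:280,130:370],None,fx=2.6,fy=2.6,interpolation=cv2.INTER_CUBIC))
m=masks(s)['black']
# expected cap-top pixel and back-check from ray onto cap height
for z in(.128,):
    for b in blobs(m,20):
        if 265<b[1][0]<295 and 155<b[1][1]<200: print(b[0],np.round(b[1],1),np.round(onz(s,*b[1],.11),3),np.round(deep(s,*b[1]),3))
E
```

```text
[277 160   7   9  57] [279.8 164.1] [0.435 0.054 0.11 ] [0.445 0.064 0.118]
[273 178  14  16 194] [279.7 185.3] [0.524 0.14  0.11 ] [0.452 0.071 0.046]
```

View pics/s1.png

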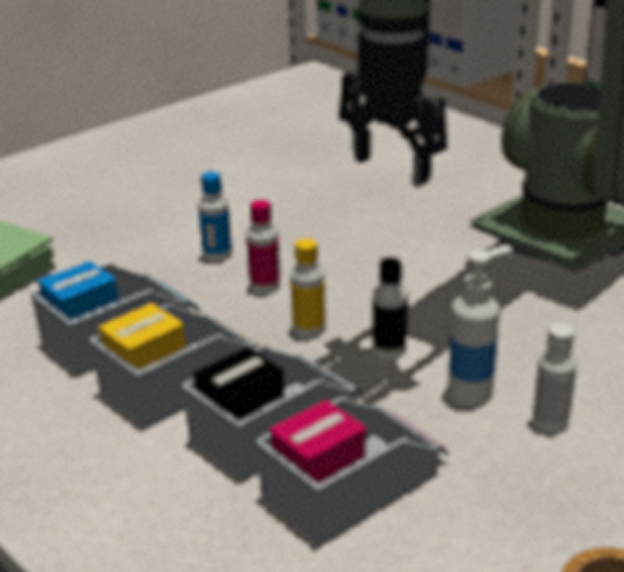

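The picture shows the gripper above the black bottle (cap at 390,270 in the crop). Both views agree on its axis to about 3 mm, so I'll descend and grip.

```bash
python3 -m inch '[{"delta_pos":[0,-0.04,0.7],"roll":0},{"delta_pos":[0,0,0.7],"roll":0},{"delta_pos":[0,0,0.7],"roll":0},{"delta_pos":[0,0,0.7],"roll":0},{"delta_pos":[0,0,0.5],"roll":0},{"delta_pos":[0,0,0],"roll":0},{"delta_pos":[0,0,0],"roll":0}]'; python3 -m inch '[{"delta_pos":[0,0,0],"roll":0},{"delta_pos":[0,0,0],"roll":0},{"delta_pos":[0,0,0],"roll":0},{"delta_pos":[0,0,0],"roll":0},{"delta_pos":[0,0,0],"roll":0},{"delta_pos":[0,0,0],"roll":0},{"delta_pos":[0,0,0],"roll":0},{"delta_pos":[0,0,0],"roll":0},{"delta_pos":[0,0,0],"roll":0},{"delta_pos":[0,0,0],"roll":0}]' -1 40
```

```text
time: 3.0
tcp_pos: [0.4377, 0.0529, 0.0991]
eef_rot: [[1.0, -0.002, -0.002], [-0.002, -1.0, -0.0], [-0.002, 0.0, -1.0]]
force: [0.8, -0.3, 0.3]
opening: 0.999
grasp_force: 0.0
time: 3.83
tcp_pos: [0.439, 0.0542, 0.1002]
eef_rot: [[1.0, 0.0, 0.002], [0.0, -1.0, -0.0], [0.002, 0.0, -1.0]]
force: [-0.9, -0.2, 6.9]
opening: 0.315
grasp_force: 39.1
```

```bash
python3 -m inch '[{"delta_pos":[0,0,-0.2],"roll":0},{"delta_pos":[0,0,-0.6],"roll":0},{"delta_pos":[0,0,-0.8],"roll":0},{"delta_pos":[0,0,-0.6],"roll":0},{"delta_pos":[0,0,-0.3],"roll":0},{"delta_pos":[0,0,0],"roll":0}]'; python3 -m inch '[{"delta_pos":[0.4,-0.05,0],"roll":0},{"delta_pos":[0.7,-0.1,0],"roll":0},{"delta_pos":[0.8,-0.1,0],"roll":0},{"delta_pos":[0.8,-0.1,0],"roll":0},{"delta_pos":[0.8,-0.1,0],"roll":0},{"delta_pos":[0.5,-0.05,0],"roll":0},{"delta_pos":[0.2,-0.05,0],"roll":0},{"delta_pos":[0,0,0],"roll":0},{"delta_pos":[0,0,0],"roll":0}]'; python3 - <<'E'
from m import *
s=snap('scene')
cv2.imwrite('pics/s2.png',cv2.resize(s['frame'][60:280,130:370],None,fx=2.6,fy=2.6,interpolation=cv2.INTER_CUBIC))
E
```

```text
time: 4.33
tcp_pos: [0.4401, 0.0544, 0.2024]
eef_rot: [[1.0, -0.0, 0.007], [-0.0, -1.0, 0.001], [0.007, -0.001, -1.0]]
force: [0.5, -0.3, -1.0]
opening: 0.31
grasp_force: 39.6
time: 5.08
tcp_pos: [0.605, 0.076, 0.198]
eef_rot: [[1.0, -0.0, -0.004], [-0.0, -1.0, -0.001], [-0.004, 0.001, -1.0]]
force: [-0.2, -0.1, -1.5]
opening: 0.317
grasp_force: 39.6
```

View pics/s2.png

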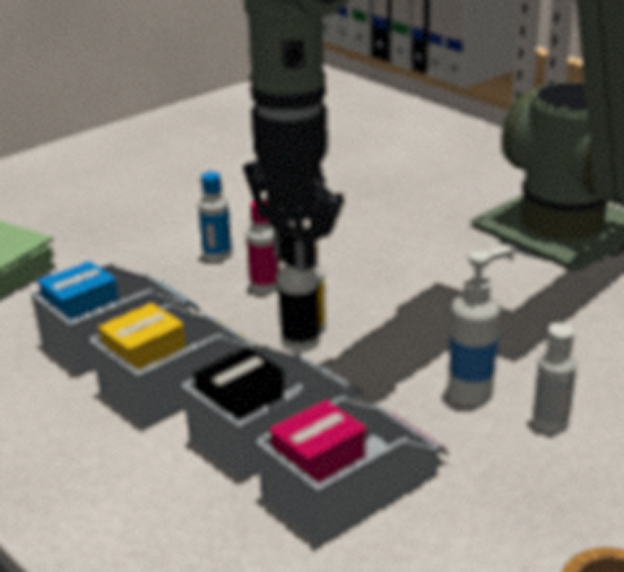

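The black bottle hangs upright above the black bin (300,310 in the crop). Now lower it gently.

```bash
python3 -m inch '[{"delta_pos":[0,0,0.4],"roll":0},{"delta_pos":[0,0,0.6],"roll":0},{"delta_pos":[0,0,0.6],"roll":0},{"delta_pos":[0,0,0.35],"roll":0},{"delta_pos":[0,0,0.15],"roll":0},{"delta_pos":[0,0,0.1],"roll":0},{"delta_pos":[0,0,0],"roll":0},{"delta_pos":[0,0,0],"roll":0}]'; python3 -m inch '[{"delta_pos":[0,0,0.05],"roll":0},{"delta_pos":[0,0,0.05],"roll":0},{"delta_pos":[0,0,0.04],"roll":0},{"delta_pos":[0,0,0],"roll":0}]'
```

```text
time: 5.8
tcp_pos: [0.6067, 0.0761, 0.1124]
eef_rot: [[1.0, -0.0, 0.002], [-0.0, -1.0, 0.0], [0.002, -0.0, -1.0]]
force: [-0.2, 0.0, -2.3]
opening: 0.31
grasp_force: 39.7
time: 6.13
tcp_pos: [0.6063, 0.0761, 0.1056]
eef_rot: [[1.0, -0.0, -0.0], [-0.0, -1.0, -0.0], [-0.0, 0.0, -1.0]]
force: [-0.3, 0.2, -1.2]
opening: 0.316
grasp_force: 39.7
```

```bash
python3 -m inch '[{"delta_pos":[0,0,0.03],"roll":0},{"delta_pos":[0,0,0.03],"roll":0},{"delta_pos":[0,0,0],"roll":0},{"delta_pos":[0,0,0],"roll":0}]'
```

```text
time: 6.47
tcp_pos: [0.6068, 0.0761, 0.1042]
eef_rot: [[1.0, -0.0, 0.001], [-0.0, -1.0, 0.0], [0.001, -0.0, -1.0]]
force: [-1.4, -1.2, 4.7]
opening: 0.312
grasp_force: 40.3
```

Contact at 4.7 N, so release and rise.

```bash
python3 -m inch '[{"delta_pos":[0,0,0],"roll":0},{"delta_pos":[0,0,0],"roll":0},{"delta_pos":[0,0,0],"roll":0},{"delta_pos":[0,0,0],"roll":0},{"delta_pos":[0,0,0],"roll":0}]' 0.6; python3 -m inch '[{"delta_pos":[0,0,-0.3],"roll":0},{"delta_pos":[0,0,-0.7],"roll":0},{"delta_pos":[0,0,-0.9],"roll":0},{"delta_pos":[0,0,-0.9],"roll":0},{"delta_pos":[0,0,-0.2],"roll":0},{"delta_pos":[0,0,0],"roll":0}]'
```

```text
time: 6.88
tcp_pos: [0.6064, 0.0761, 0.103]
eef_rot: [[1.0, -0.0, -0.0], [-0.0, -1.0, -0.0], [-0.0, 0.0, -1.0]]
force: [0.2, 0.5, 0.2]
opening: 0.803
grasp_force: 0.0
time: 7.38
tcp_pos: [0.6082, 0.0763, 0.2269]
eef_rot: [[1.0, -0.0, 0.007], [-0.0, -1.0, 0.001], [0.007, -0.001, -1.0]]
force: [0.7, 0.4, -0.0]
opening: 0.794
grasp_force: 0.0
```

```bash
python3 -m inch '[{"delta_pos":[-0.35,0.77,0],"roll":0},{"delta_pos":[-0.35,0.77,0],"roll":0},{"delta_pos":[-0.35,0.77,0],"roll":0},{"delta_pos":[-0.35,0.77,0],"roll":0},{"delta_pos":[-0.35,0.77,0],"roll":0},{"delta_pos":[-0.35,0.77,0],"roll":0},{"delta_pos":[-0.35,0.77,0],"roll":0},{"delta_pos":[-0.35,0.77,0],"roll":0},{"delta_pos":[-0.35,0.77,0],"roll":0},{"delta_pos":[-0.35,0.77,0],"roll":0}]'; python3 -m inch '[{"delta_pos":[-0.35,0.77,0],"roll":0},{"delta_pos":[-0.35,0.77,0],"roll":0},{"delta_pos":[0,0,0],"roll":0},{"delta_pos":[0,0,0],"roll":0},{"delta_pos":[0,0,0],"roll":0}]'; python3 - <<'E'
from m import *
s=snap('scene')
cv2.imwrite('pics/s3.png',cv2.resize(s['frame'][60:280,130:370],None,fx=2.6,fy=2.6,interpolation=cv2.INTER_CUBIC))
for c in('cyan','magenta','yellow'):
    for b in blobs(masks(s)[c],15):
        if 190<b[1][0]<262 and 120<b[1][1]<190:
            P=deep(s,*b[1]); o,w=ray(s,*b[1]); h=w[:2]/np.linalg.norm(w[:2]); print(c,b[0],np.round(P,3),'axis',np.round(P[:2]+h*(.014 if P[2]>.09 else .022),3))
E
```

```text
time: 8.22
tcp_pos: [0.4645, -0.2327, 0.2213]
eef_rot: [[1.0, -0.0, -0.003], [-0.0, -1.0, 0.002], [-0.003, -0.002, -1.0]]
force: [0.3, 0.1, -0.4]
opening: 0.8
grasp_force: 0.0
time: 8.63
tcp_pos: [0.4379, -0.2927, 0.2219]
eef_rot: [[1.0, -0.001, -0.002], [-0.001, -1.0, 0.002], [-0.002, -0.002, -1.0]]
force: [-0.1, -0.2, -0.6]
opening: 0.801
grasp_force: 0.0
magenta [227 137   7   9  55] [ 0.453 -0.168  0.119] axis [ 0.444 -0.179]
magenta [225 154  13  16 160] [ 0.464 -0.156  0.048] axis [ 0.45  -0.173]
yellow [243 152   9   8  41] [ 0.482 -0.049  0.123] axis [ 0.472 -0.059]
```

View pics/s3.png

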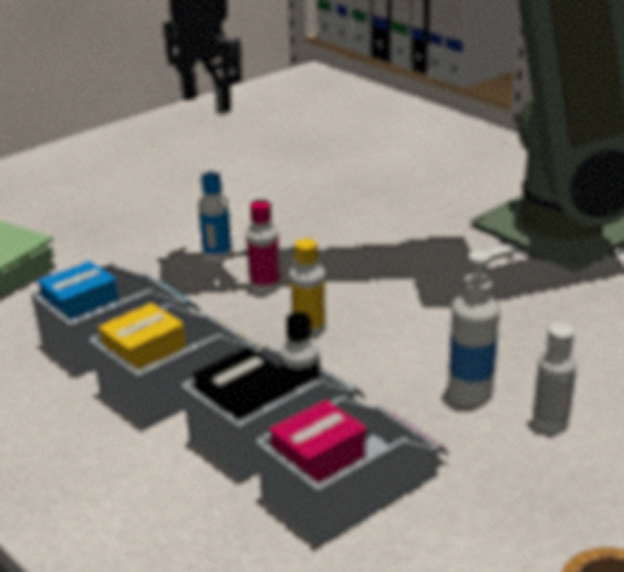

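Black stands upright in its bin (300,340), and the gripper is above cyan. Descend and grip a touch higher than before.

```bash
python3 -m inch '[{"delta_pos":[0,0.02,0.6],"roll":0},{"delta_pos":[0,0,0.7],"roll":0},{"delta_pos":[0,0,0.7],"roll":0},{"delta_pos":[0,0,0.6],"roll":0},{"delta_pos":[0,0,0.4],"roll":0},{"delta_pos":[0,0,0],"roll":0},{"delta_pos":[0,0,0],"roll":0}]'; python3 -m inch '[{"delta_pos":[0,0,0],"roll":0},{"delta_pos":[0,0,0],"roll":0},{"delta_pos":[0,0,0],"roll":0},{"delta_pos":[0,0,0],"roll":0},{"delta_pos":[0,0,0],"roll":0},{"delta_pos":[0,0,0],"roll":0},{"delta_pos":[0,0,0],"roll":0},{"delta_pos":[0,0,0],"roll":0}]' -1 40; python3 -m inch '[{"delta_pos":[0,0,-0.2],"roll":0},{"delta_pos":[0,0,-0.6],"roll":0},{"delta_pos":[0,0,-0.8],"roll":0},{"delta_pos":[0,0,-0.6],"roll":0},{"delta_pos":[0,0,-0.3],"roll":0},{"delta_pos":[0,0,0],"roll":0}]'
```

```text
time: 9.27
tcp_pos: [0.4385, -0.2929, 0.1027]
eef_rot: [[1.0, 0.002, -0.002], [0.002, -1.0, 0.001], [-0.002, -0.001, -1.0]]
force: [-0.5, 0.3, -0.2]
opening: 0.8
grasp_force: 0.0
time: 9.93
tcp_pos: [0.4392, -0.2951, 0.1046]
eef_rot: [[1.0, -0.0, 0.003], [-0.0, -1.0, -0.002], [0.003, 0.002, -1.0]]
force: [-0.0, -0.3, 6.6]
opening: 0.313
grasp_force: 39.6
time: 10.43
tcp_pos: [0.4396, -0.2951, 0.2066]
eef_rot: [[1.0, -0.0, 0.005], [-0.0, -1.0, -0.003], [0.005, 0.003, -1.0]]
force: [0.8, -0.4, -0.4]
opening: 0.312
grasp_force: 39.6
```

```bash
python3 -m inch '[{"delta_pos":[0.4,-0.17,0],"roll":0},{"delta_pos":[0.7,-0.3,0],"roll":0},{"delta_pos":[0.8,-0.34,0],"roll":0},{"delta_pos":[0.8,-0.34,0],"roll":0},{"delta_pos":[0.8,-0.34,0],"roll":0},{"delta_pos":[0.7,-0.3,0],"roll":0},{"delta_pos":[0.45,-0.18,0],"roll":0},{"delta_pos":[0,0,0],"roll":0},{"delta_pos":[0,0,0],"roll":0}]'; python3 -m inch '[{"delta_pos":[0,0,0.4],"roll":0},{"delta_pos":[0,0,0.6],"roll":0},{"delta_pos":[0,0,0.6],"roll":0},{"delta_pos":[0,0,0.35],"roll":0},{"delta_pos":[0,0,0.15],"roll":0},{"delta_pos":[0,0,0.1],"roll":0},{"delta_pos":[0,0,0.05],"roll":0},{"delta_pos":[0,0,0],"roll":0},{"delta_pos":[0,0,0],"roll":0}]'
```

```text
time: 11.18
tcp_pos: [0.6241, -0.2146, 0.201]
eef_rot: [[1.0, 0.001, -0.004], [0.001, -1.0, 0.001], [-0.004, -0.001, -1.0]]
force: [0.4, -0.2, -1.3]
opening: 0.313
grasp_force: 39.5
time: 11.93
tcp_pos: [0.6248, -0.2159, 0.1144]
eef_rot: [[1.0, -0.001, 0.002], [-0.001, -1.0, -0.001], [0.002, 0.001, -1.0]]
force: [0.6, 0.1, -0.9]
opening: 0.311
grasp_force: 39.5
```

```bash
python3 -m inch '[{"delta_pos":[0,0,0.04],"roll":0},{"delta_pos":[0,0,0.04],"roll":0},{"delta_pos":[0,0,0.04],"roll":0},{"delta_pos":[0,0,0.03],"roll":0},{"delta_pos":[0,0,0],"roll":0},{"delta_pos":[0,0,0],"roll":0}]'
```

```text
time: 12.43
tcp_pos: [0.625, -0.2157, 0.1086]
eef_rot: [[1.0, -0.0, 0.002], [-0.0, -1.0, -0.001], [0.002, 0.001, -1.0]]
force: [-0.6, -0.3, 5.8]
opening: 0.316
grasp_force: 39.9
```

```bash
python3 -m inch '[{"delta_pos":[0,0,0],"roll":0},{"delta_pos":[0,0,0],"roll":0},{"delta_pos":[0,0,0],"roll":0},{"delta_pos":[0,0,0],"roll":0},{"delta_pos":[0,0,0],"roll":0}]' 0.6; python3 -m inch '[{"delta_pos":[0,0,-0.3],"roll":0},{"delta_pos":[0,0,-0.7],"roll":0},{"delta_pos":[0,0,-0.9],"roll":0},{"delta_pos":[0,0,-0.9],"roll":0},{"delta_pos":[0,0,-0.2],"roll":0},{"delta_pos":[0,0,0],"roll":0}]'; python3 -m inch '[{"delta_pos":[-0.75,-0.16,0],"roll":0},{"delta_pos":[-0.75,-0.17,0],"roll":0},{"delta_pos":[-0.75,-0.17,0],"roll":0},{"delta_pos":[-0.75,-0.17,0],"roll":0},{"delta_pos":[-0.75,-0.17,0],"roll":0},{"delta_pos":[-0.75,-0.16,0],"roll":0},{"delta_pos":[0,0,0],"roll":0},{"delta_pos":[0,0,0],"roll":0},{"delta_pos":[0,0,0],"roll":0}]'; python3 - <<'E'
from m import *
s=snap('scene')
cv2.imwrite('pics/s4.png',cv2.resize(s['frame'][60:280,130:370],None,fx=2.6,fy=2.6,interpolation=cv2.INTER_CUBIC))
E
```

```text
time: 12.85
tcp_pos: [0.6243, -0.2155, 0.107]
eef_rot: [[1.0, -0.0, -0.0], [-0.0, -1.0, 0.0], [-0.0, -0.0, -1.0]]
force: [0.1, -0.8, 0.1]
opening: 0.802
grasp_force: 0.0
time: 13.35
tcp_pos: [0.6262, -0.2161, 0.2324]
eef_rot: [[1.0, -0.0, 0.009], [-0.0, -1.0, -0.003], [0.009, 0.003, -1.0]]
force: [-0.2, 0.8, -0.6]
opening: 0.805
grasp_force: 0.0
time: 14.1
tcp_pos: [0.4447, -0.1755, 0.2269]
eef_rot: [[1.0, -0.0, 0.0], [-0.0, -1.0, 0.0], [0.0, -0.0, -1.0]]
force: [0.5, -0.1, 0.2]
opening: 0.797
grasp_force: 0.0
```

View pics/s4.png

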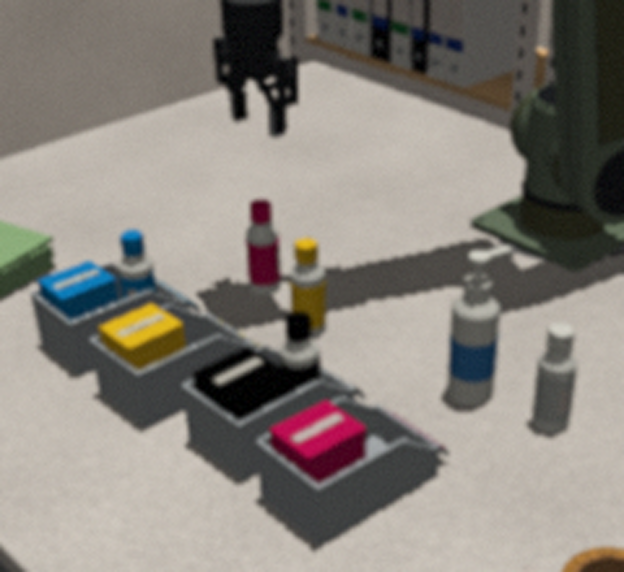

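Cyan stands upright in its bin (133,260). Next is magenta, with a high lift so it passes over the others.

```bash
python3 -m inch '[{"delta_pos":[0,0,0.6],"roll":0},{"delta_pos":[0,0,0.7],"roll":0},{"delta_pos":[0,0,0.7],"roll":0},{"delta_pos":[0,0,0.6],"roll":0},{"delta_pos":[0,0,0.5],"roll":0},{"delta_pos":[0,0,0],"roll":0},{"delta_pos":[0,0,0],"roll":0}]'; python3 -m inch '[{"delta_pos":[0,0,0],"roll":0},{"delta_pos":[0,0,0],"roll":0},{"delta_pos":[0,0,0],"roll":0},{"delta_pos":[0,0,0],"roll":0},{"delta_pos":[0,0,0],"roll":0},{"delta_pos":[0,0,0],"roll":0},{"delta_pos":[0,0,0],"roll":0},{"delta_pos":[0,0,0],"roll":0}]' -1 40; python3 -m inch '[{"delta_pos":[0,0,-0.2],"roll":0},{"delta_pos":[0,0,-0.6],"roll":0},{"delta_pos":[0,0,-0.8],"roll":0},{"delta_pos":[0,0,-0.8],"roll":0},{"delta_pos":[0,0,-0.8],"roll":0},{"delta_pos":[0,0,-0.8],"roll":0},{"delta_pos":[0,0,-0.6],"roll":0},{"delta_pos":[0,0,-0.4],"roll":0},{"delta_pos":[0,0,0],"roll":0},{"delta_pos":[0,0,0],"roll":0}]'
```

```text
time: 14.73
tcp_pos: [0.4448, -0.1755, 0.1023]
eef_rot: [[1.0, -0.0, -0.002], [-0.0, -1.0, 0.001], [-0.002, -0.001, -1.0]]
force: [-0.1, -0.2, 0.1]
opening: 0.8
grasp_force: 0.0
time: 15.4
tcp_pos: [0.4455, -0.1762, 0.1046]
eef_rot: [[1.0, -0.0, 0.003], [-0.0, -1.0, -0.002], [0.003, 0.002, -1.0]]
force: [-0.3, -1.1, 7.3]
opening: 0.313
grasp_force: 39.6
time: 16.23
tcp_pos: [0.4441, -0.1752, 0.3034]
eef_rot: [[1.0, -0.0, 0.0], [-0.0, -1.0, 0.0], [0.0, -0.0, -1.0]]
force: [-0.1, -0.6, -1.9]
opening: 0.311
grasp_force: 39.7
```

```bash
python3 -m inch '[{"delta_pos":[0.15,-0.33,0],"roll":0},{"delta_pos":[0.33,-0.75,0],"roll":0},{"delta_pos":[0.33,-0.75,0],"roll":0},{"delta_pos":[0.33,-0.75,0],"roll":0},{"delta_pos":[0.33,-0.75,0],"roll":0},{"delta_pos":[0.33,-0.75,0],"roll":0},{"delta_pos":[0.33,-0.75,0],"roll":0},{"delta_pos":[0.33,-0.75,0],"roll":0},{"delta_pos":[0.33,-0.75,0],"roll":0},{"delta_pos":[0.33,-0.75,0],"roll":0}]'; python3 -m inch '[{"delta_pos":[0.33,-0.75,0],"roll":0},{"delta_pos":[0.33,-0.75,0],"roll":0},{"delta_pos":[0.33,-0.75,0],"roll":0},{"delta_pos":[0.15,-0.34,0],"roll":0},{"delta_pos":[0,0,0],"roll":0},{"delta_pos":[0,0,0],"roll":0},{"delta_pos":[0,0,0],"roll":0}]'
```

```text
time: 17.07
tcp_pos: [0.5685, 0.1093, 0.3007]
eef_rot: [[1.0, -0.0, -0.005], [-0.0, -1.0, -0.001], [-0.005, 0.001, -1.0]]
force: [0.3, -0.2, -1.5]
opening: 0.311
grasp_force: 39.7
time: 17.65
tcp_pos: [0.6141, 0.2104, 0.3017]
eef_rot: [[1.0, -0.001, -0.003], [-0.001, -1.0, -0.002], [-0.003, 0.002, -1.0]]
force: [0.0, 0.5, -0.6]
opening: 0.306
grasp_force: 39.7
```

```bash
python3 -m inch '[{"delta_pos":[0,0,0.4],"roll":0},{"delta_pos":[0,0,0.7],"roll":0},{"delta_pos":[0,0,0.8],"roll":0},{"delta_pos":[0,0,0.8],"roll":0},{"delta_pos":[0,0,0.7],"roll":0},{"delta_pos":[0,0,0.6],"roll":0},{"delta_pos":[0,0,0.4],"roll":0},{"delta_pos":[0,0,0.25],"roll":0},{"delta_pos":[0,0,0],"roll":0},{"delta_pos":[0,0,0],"roll":0}]'; python3 -m inch '[{"delta_pos":[0,0,0.03],"roll":0},{"delta_pos":[0,0,0.03],"roll":0},{"delta_pos":[0,0,0],"roll":0},{"delta_pos":[0,0,0],"roll":0}]'
```

```text
time: 18.48
tcp_pos: [0.6149, 0.2106, 0.1177]
eef_rot: [[1.0, -0.001, 0.0], [-0.001, -1.0, -0.0], [0.0, 0.0, -1.0]]
force: [0.4, 0.3, -0.5]
opening: 0.311
grasp_force: 39.7
time: 18.82
tcp_pos: [0.6152, 0.2114, 0.1157]
eef_rot: [[1.0, -0.0, 0.001], [-0.0, -1.0, 0.0], [0.001, -0.0, -1.0]]
force: [-0.5, 0.7, -2.0]
opening: 0.312
grasp_force: 39.7
```

```bash
python3 -m inch '[{"delta_pos":[0,0,0.04],"roll":0},{"delta_pos":[0,0,0.04],"roll":0},{"delta_pos":[0,0,0.04],"roll":0},{"delta_pos":[0,0,0.04],"roll":0},{"delta_pos":[0,0,0.02],"roll":0},{"delta_pos":[0,0,0],"roll":0},{"delta_pos":[0,0,0],"roll":0}]'
```

```text
time: 19.4
tcp_pos: [0.6153, 0.2113, 0.1086]
eef_rot: [[1.0, -0.0, 0.001], [-0.0, -1.0, 0.0], [0.001, -0.0, -1.0]]
force: [0.1, -1.1, 4.6]
opening: 0.31
grasp_force: 40.3
```

```bash
python3 -m inch '[{"delta_pos":[0,0,0],"roll":0},{"delta_pos":[0,0,0],"roll":0},{"delta_pos":[0,0,0],"roll":0},{"delta_pos":[0,0,0],"roll":0},{"delta_pos":[0,0,0],"roll":0}]' 0.6; python3 -m inch '[{"delta_pos":[0,0,-0.3],"roll":0},{"delta_pos":[0,0,-0.7],"roll":0},{"delta_pos":[0,0,-0.9],"roll":0},{"delta_pos":[0,0,-0.9],"roll":0},{"delta_pos":[0,0,-0.2],"roll":0},{"delta_pos":[0,0,0],"roll":0}]'; python3 -m inch '[{"delta_pos":[-0.35,0.66,0],"roll":0},{"delta_pos":[-0.35,0.66,0],"roll":0},{"delta_pos":[-0.35,0.66,0],"roll":0},{"delta_pos":[-0.35,0.66,0],"roll":0},{"delta_pos":[-0.35,0.66,0],"roll":0},{"delta_pos":[-0.35,0.66,0],"roll":0},{"delta_pos":[-0.35,0.66,0],"roll":0},{"delta_pos":[-0.35,0.66,0],"roll":0},{"delta_pos":[-0.35,0.66,0],"roll":0},{"delta_pos":[-0.35,0.66,0],"roll":0}]';python3 -m inch '[{"delta_pos":[0,0,0],"roll":0},{"delta_pos":[0,0,0],"roll":0}]'; python3 - <<'E'
from m import *
s=snap('scene')
cv2.imwrite('pics/s5.png',cv2.resize(s['frame'][60:280,130:370],None,fx=2.6,fy=2.6,interpolation=cv2.INTER_CUBIC))
E
```

```text
time: 19.82
tcp_pos: [0.6148, 0.2113, 0.1074]
eef_rot: [[1.0, -0.0, -0.0], [-0.0, -1.0, -0.0], [-0.0, 0.0, -1.0]]
force: [0.4, 0.0, 0.7]
opening: 0.797
grasp_force: 0.0
time: 20.32
tcp_pos: [0.6167, 0.2119, 0.2327]
eef_rot: [[1.0, -0.0, 0.009], [-0.0, -1.0, 0.003], [0.009, -0.003, -1.0]]
force: [-0.2, -0.1, -0.4]
opening: 0.8
grasp_force: 0.0
time: 21.15
tcp_pos: [0.473, -0.0536, 0.2264]
eef_rot: [[1.0, 0.0, -0.003], [0.0, -1.0, 0.0], [-0.003, -0.0, -1.0]]
force: [0.1, -1.0, -0.2]
opening: 0.805
grasp_force: 0.0
time: 21.32
tcp_pos: [0.4736, -0.0535, 0.2268]
eef_rot: [[1.0, -0.003, -0.002], [-0.003, -1.0, 0.0], [-0.002, -0.0, -1.0]]
force: [0.5, 0.3, -0.5]
opening: 0.798
grasp_force: 0.0
```

View pics/s5.png

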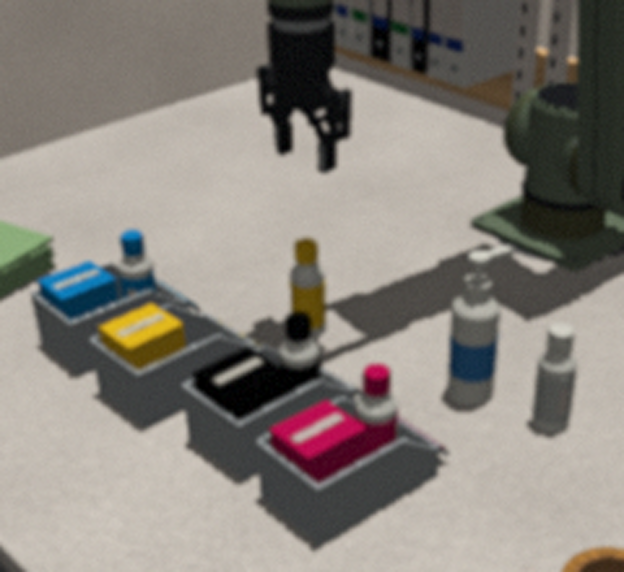

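Magenta stands upright in the magenta bin (377,395). Yellow is last.

```bash
python3 -m inch '[{"delta_pos":[0.06,0,0.6],"roll":0},{"delta_pos":[0,0,0.7],"roll":0},{"delta_pos":[0,0,0.7],"roll":0},{"delta_pos":[0,0,0.6],"roll":0},{"delta_pos":[0,0,0.5],"roll":0},{"delta_pos":[0,0,0],"roll":0},{"delta_pos":[0,0,0],"roll":0}]'; python3 -m inch '[{"delta_pos":[0,0,0],"roll":0},{"delta_pos":[0,0,0],"roll":0},{"delta_pos":[0,0,0],"roll":0},{"delta_pos":[0,0,0],"roll":0},{"delta_pos":[0,0,0],"roll":0},{"delta_pos":[0,0,0],"roll":0},{"delta_pos":[0,0,0],"roll":0},{"delta_pos":[0,0,0],"roll":0}]' -1 40; python3 -m inch '[{"delta_pos":[0,0,-0.2],"roll":0},{"delta_pos":[0,0,-0.6],"roll":0},{"delta_pos":[0,0,-0.8],"roll":0},{"delta_pos":[0,0,-0.6],"roll":0},{"delta_pos":[0,0,-0.3],"roll":0},{"delta_pos":[0,0,0],"roll":0},{"delta_pos":[0,0,0],"roll":0}]'
```

```text
time: 21.95
tcp_pos: [0.477, -0.0517, 0.1028]
eef_rot: [[1.0, 0.001, -0.003], [0.001, -1.0, 0.0], [-0.003, -0.0, -1.0]]
force: [0.3, -0.0, 1.2]
opening: 0.799
grasp_force: 0.0
time: 22.62
tcp_pos: [0.4782, -0.0529, 0.105]
eef_rot: [[1.0, -0.0, 0.003], [-0.0, -1.0, -0.0], [0.003, 0.0, -1.0]]
force: [-0.2, 0.4, 5.4]
opening: 0.309
grasp_force: 39.5
time: 23.2
tcp_pos: [0.477, -0.0527, 0.204]
eef_rot: [[1.0, -0.0, 0.001], [-0.0, -1.0, -0.0], [0.001, 0.0, -1.0]]
force: [-0.5, 0.1, -1.5]
opening: 0.312
grasp_force: 39.6
```

```bash
python3 -m inch '[{"delta_pos":[0.4,0.05,0],"roll":0},{"delta_pos":[0.7,0.1,0],"roll":0},{"delta_pos":[0.8,0.12,0],"roll":0},{"delta_pos":[0.8,0.12,0],"roll":0},{"delta_pos":[0.7,0.1,0],"roll":0},{"delta_pos":[0.4,0.06,0],"roll":0},{"delta_pos":[0,0,0],"roll":0},{"delta_pos":[0,0,0],"roll":0}]'; python3 -m inch '[{"delta_pos":[0,0,0.4],"roll":0},{"delta_pos":[0,0,0.6],"roll":0},{"delta_pos":[0,0,0.6],"roll":0},{"delta_pos":[0,0,0.35],"roll":0},{"delta_pos":[0,0,0.15],"roll":0},{"delta_pos":[0,0,0.1],"roll":0},{"delta_pos":[0,0,0.05],"roll":0},{"delta_pos":[0,0,0],"roll":0},{"delta_pos":[0,0,0],"roll":0}]'
```

```text
time: 23.87
tcp_pos: [0.6283, -0.0746, 0.2011]
eef_rot: [[1.0, -0.0, -0.005], [-0.0, -1.0, 0.001], [-0.005, -0.001, -1.0]]
force: [-0.3, 0.3, -1.3]
opening: 0.309
grasp_force: 39.6
time: 24.62
tcp_pos: [0.6296, -0.0748, 0.1148]
eef_rot: [[1.0, -0.0, 0.002], [-0.0, -1.0, -0.0], [0.002, 0.0, -1.0]]
force: [0.2, -0.0, -1.5]
opening: 0.311
grasp_force: 39.6
```

```bash
python3 -m inch '[{"delta_pos":[0,0,0.04],"roll":0},{"delta_pos":[0,0,0.04],"roll":0},{"delta_pos":[0,0,0.04],"roll":0},{"delta_pos":[0,0,0.04],"roll":0},{"delta_pos":[0,0,0],"roll":0},{"delta_pos":[0,0,0],"roll":0}]'
```

```text
time: 25.12
tcp_pos: [0.6299, -0.0748, 0.1091]
eef_rot: [[1.0, -0.0, 0.002], [-0.0, -1.0, -0.0], [0.002, 0.0, -1.0]]
force: [-1.6, -0.0, 5.9]
opening: 0.31
grasp_force: 40.4
```

Contact. Release, rise, and back off clear of the top view.

```bash
python3 -m inch '[{"delta_pos":[0,0,0],"roll":0},{"delta_pos":[0,0,0],"roll":0},{"delta_pos":[0,0,0],"roll":0},{"delta_pos":[0,0,0],"roll":0},{"delta_pos":[0,0,0],"roll":0}]' 0.6; python3 -m inch '[{"delta_pos":[0,0,-0.3],"roll":0},{"delta_pos":[0,0,-0.7],"roll":0},{"delta_pos":[0,0,-0.9],"roll":0},{"delta_pos":[0,0,-0.9],"roll":0},{"delta_pos":[0,0,-0.4],"roll":0},{"delta_pos":[0,0,0],"roll":0}]'; python3 -m inch '[{"delta_pos":[-0.7,0.35,0],"roll":0},{"delta_pos":[-0.7,0.35,0],"roll":0},{"delta_pos":[-0.7,0.35,0],"roll":0},{"delta_pos":[-0.7,0.35,0],"roll":0},{"delta_pos":[-0.7,0.35,0],"roll":0},{"delta_pos":[-0.7,0.35,0],"roll":0},{"delta_pos":[-0.4,0.2,0],"roll":0},{"delta_pos":[0,0,0],"roll":0},{"delta_pos":[0,0,0],"roll":0}]'; python3 - <<'E'
from m import *
a=snap('top')['frame']; b=snap('scene')['frame']
cv2.imwrite('pics/end.png',np.hstack([cv2.resize(a[110:290,230:480],(400,288)),cv2.resize(b[60:280,130:370],(400,288*400//314))[:288]]))
E
```

```text
time: 25.53
tcp_pos: [0.6292, -0.0747, 0.1071]
eef_rot: [[1.0, -0.0, -0.0], [-0.0, -1.0, -0.0], [-0.0, 0.0, -1.0]]
force: [0.1, 0.6, 0.8]
opening: 0.8
grasp_force: 0.0
time: 26.03
tcp_pos: [0.6315, -0.075, 0.2406]
eef_rot: [[1.0, -0.0, 0.01], [-0.0, -1.0, -0.001], [0.01, 0.001, -1.0]]
force: [-0.9, 0.3, 0.4]
opening: 0.799
grasp_force: 0.0
time: 26.78
tcp_pos: [0.4445, -0.1668, 0.2346]
eef_rot: [[1.0, -0.002, -0.001], [-0.002, -1.0, 0.001], [-0.001, -0.001, -1.0]]
force: [0.0, 0.0, -0.0]
opening: 0.797
grasp_force: 0.0
```

View pics/end.png

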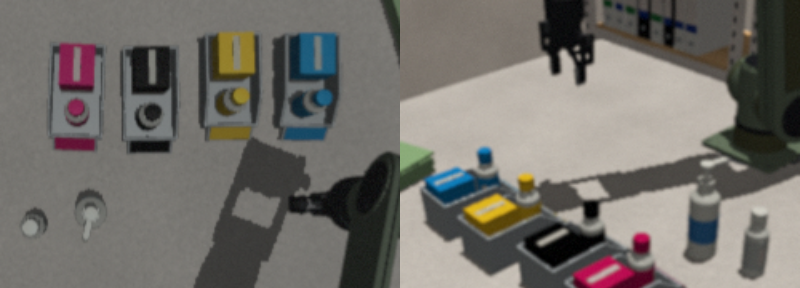

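All four bottles stand upright in front of their cartons: magenta (77,110), black (150,115), yellow (237,100), cyan (320,100). The cleaner and sanitiser have not moved, and the arm is clear.

```bash
python3 -c "
from plant import env
print(env.job_done())"
```

```text
the job is handed in; nothing more can be done
None
```

The job is handed in: all four ink bottles stand upright in their matching bins, the cleaner and sanitiser were left where they stood, and it took about 27 s of the 117 s allowed.

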